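# Load the check-weight block and read it with the surface probe

### The arm

A 7-joint arm with a two-finger parallel gripper is mounted at the origin on the work surface; the furniture and walls round the work are solid. World frame = base frame: x ahead of the robot, y to its left, z up, the work surface at z = 0. Lengths are in m, angles in rad, forces in N, time in s.
With the tool pointing down it reaches from about 0.425 to 0.875 m from the base axis. Payload 4.7 kg.
Tool frame: the origin (TCP) lies at the very end of the fingers, on their centre line; the grasp point (between the pads) lies 19 mm behind it; z points along the fingers, y is the line along which they close (so a half turn about z gives the same grasp; the last joint's range is limited). The gripper opens to 87 mm and grips with 3 to 60 N. Pads are 19 mm wide; open, the fingers measure 117 mm over their backs; the gripper's body (75 mm by 190 mm) begins 51 mm behind the grasp point.
Start: joints at [1.332, 0.321, -0.07, 1.45, 0.023, 1.371, -0.057], TCP at [0.163, -0.629, 0.223] pointing down, gripper open.
Joint ranges: [-2.86, 2.86], [-0.3, 2.09], [-1.38, 1.24], [0.06, 2.45], [-1.56, 4.7], [0.09, 2.05], [-2.69, 2.69]. Speed limits (rad/s): [2.57, 2.57, 3.14, 3.14, 3.14, 3.14, 3.14].

### API

Orientations are given as a rotation vector (axis times angle).
In Python, from bench import ctrl, get_image, job gives the robot as it stands.
- The arm moves only by the shell command python3 -m crank 'ROWS' [FORCE]. ROWS is JSON, a list that holds one entry, the list of rows, each a list of 5 numbers: the shift along the tool's x, y, z in mm, then the turn about the tool's z in rad, then the closure, from -1 (fully open) to 1 (shut), so that 0 is half open. A call has 1 to 10 rows; each row shifts and turns the commanded pose from where the row before left it, along the tool's axes as they then stand; what a row does not reach is not made up. A row lasts 1/12 s, in which the tool goes at most 41.7 mm and 7.16 degrees, less where a joint would pass 70% of its speed; a pose out of reach is approached as far as the arm can. A call with a gripper value outside its range is refused whole. The fingers move at their own pace and stop on an object; FORCE is the grip in N (left out, the last holds). Time passes only in rows, so rows that do not move let the fingers close. It gives the time, the measured TCP pose, the force, the opening and the grip force at its end, in the units of the state.
- ctrl.get_state(): the state, without advancing time (a new reading comes with each control period).
- get_image(name): name is "scene" or "top" or "wrist"; returns a dict with "pixels" (400x640x3 uint8, red, green, blue), "fx", "fy", "cx", "cy" (pixels), "T" (4x4, takes a point from camera to world coordinates); the wrist camera has in their place "T_tool_cam" (4x4, takes a point from camera to tool coordinates, whose origin is the TCP and whose axes are the flange's). Camera axes: x right, y down, z forward; pixel columns grow to the right and rows downward; lengths in m; the calibration is good to about 2 mm. A picture is of the moment at which its call begins: read the wrist's pose just before it. There is no depth.
- job.close_job(): hands the job in; it is judged then, once.
The state is a dict: "time": time; "joint_positions": joint angles; "qd": joint speeds; "joint_torque": joint torques, N m; "position": TCP position; "tool_rot": TCP orientation; "ft_force": force on the tool from outside, world axes, zero at the start; "torque": the same for the moment, N m; "grip_width": opening from 0.0 (shut) to 1.0 (fully open); "grip_force": force on a finger pad.
Only numpy, scipy, OpenCV 4.12 (cv2) and the standard library are available. Lean on these libraries where they do the work, as an engineer would, in place of code of your own. Each camera call takes 0.05 s, during which the arm holds its last target. There are 200 camera calls.

### The job

Of the two check weights standing to the left of the aluminium block, set the larger down in the block's one-dot pocket, then the smaller one in the two-dot pocket, both standing fully down and let go. Then take the surface probe out of its stand and press its tip gently inside the ring on the block's sloping pad, the probe square to the sloping face and its sprung plunger about half way in. Finish while still holding it there, keep every push on the block and pad light, and leave everything else where it is.

Things in the scene. Friction and masses are not known exactly. Their poses are not given: they have to be found in the camera images.
- block: Aluminium check-weight block fixed to the table, 100 (x) x 250 (y) x 30 high, turned by up to 0.3 rad; origin at the centre of its underside, z up, +y along its length to the left, -x towards the robot. In its top three equal round pockets in a row, 45 diameter, 10 deep, 58 apart, marked in front (robot side) with one, two and three small dots, from left to right; at the right end rises the sloping contact pad.
- pocket_1 (a point): Centre of the floor of the one-dot pocket (leftmost); the floor is 20 above the table, the block's top 30. Axes as the block.
- pocket_2 (a point): Centre of the floor of the two-dot pocket (the middle one), likewise.
- pad: Contact pad: fixed round aluminium boss, 30 diameter, standing 18 above the block's top at its middle, with a flat face that slopes 20 degrees (0.349 rad) towards the robot side of the block, and a dark ring of 15 outer diameter round the spot to touch. Origin at the centre of the face, inside the ring; its z axis is the normal of the face, pointing out of it (up and leaning to the block's -x).
- weight_large: The larger steel check weight, a 38 diameter cylinder with a waisted knob, 61 high, about 0.5 kg; solid to grasp as a plain cylinder over its whole height; starts to the left of the block, nearer or farther than the small one (any weight at the back beside the stacks of lids is not meant); origin at the centre of its underside, z up.
- weight_small: The smaller steel check weight, same shape and also to the left of the block, 30 diameter, 49 high, about 0.26 kg; origin at the centre of its underside, z up.
- stand: Fixed bench stand of the probe: grey block 64 x 64 x 50 high on a dark base plate 90 x 90 x 8, with an upright hole 18 wide, 47 deep, in which the probe hangs; origin at the centre of its underside, z up.
- probe: Surface probe, 0.12 kg, standing upright in the stand: white handle 26 (x) x 32 (y) x 95 (z) with rounded edges, a small dark window on its -x side. Origin at the centre of the handle's flat lower face (which rests on the stand, 50 above the table), z up along the handle. Below it a steel neck 14 diameter, 25 long, and then the sprung plunger, whose tip is 40 below the origin when out: lift at least 45 straight up to clear the stand.
- probe_tip (a point): Centre of the flat end (10 diameter) of the probe's plunger, axes as the probe.
- plunger (a joint): How far the sprung plunger is pushed into the probe, m: 0 fully out, 0.010 fully in. The spring pushes back with 1.5 N at first, 4 N half way and 6.5 N fully in; beyond that it is rigid.
- tape_roll: Bystander, to be left alone: roll of label tape lying flat, 68 diameter, 24 high; origin at the centre of its underside.
- marker: Bystander, to be left alone: marker pen lying down, 130 long, 13 thick; origin at the centre of its underside.
- sealed_can: Bystander, to be left alone: closed tinplate can, 71 diameter, 107 high; origin at the centre of its underside.
- spanner: Bystander, to be left alone: open-ended spanner lying flat, 149 long, 6 thick; origin at the centre of its underside.
- spray_bottle: Bystander, fixed, tall: spray bottle, 72 x 77, 198 high; origin at the centre of its underside.
Mind the look-alikes: they are no part of the job. Of the things shaped like the probe, the white one is meant. Leave any purple or red look-alike of the weight_small alone.

How it is judged:
By the outcome, as a careful person would: the job done as asked, in the order asked, and still so for the second after the job is handed in, while the arm keeps its last pose, push and grip.
It also fails if it takes over 72 s, if anything falls off the work surface, if the arm or the gripper's body presses on something with over 40 N, if the wrist force passes 120 N, or if a joint passes its speed limit or range.

## Working session

There is one attempt and no reset: what is moved stays moved. The work goes in short steps, Python scripts to look and compute and a shell command to move; the robot and the scene stay as the last step left them, time stands still between calls to the robot, and variables do not carry over. Pictures are saved under pics/ and viewed, at most 10 in all, crops included, and the job is handed in when it is done.

```bash
ls; mkdir -p pics
python3 - <<'E'
from bench import ctrl,get_image
import cv2,numpy as np
s=ctrl.get_state();print(s)
for n in("scene","top"):
    d=get_image(n);cv2.imwrite(f"pics/{n}0.png",cv2.cvtColor(d["pixels"],cv2.COLOR_RGB2BGR))
    print(n,d["fx"],d["fy"],d["cx"],d["cy"],np.round(d["T"],4).tolist())
E
```

```text
pics
{'time': 0.0, 'joint_positions': array([ 1.33209431,  0.32180467, -0.0700749 ,  1.4517018 ,  0.0226094 ,
        1.37078084, -0.05687259]), 'qd': array([-1.11560130e-04, -3.19285577e-04, -4.47295894e-05,  1.06508867e-04,
        1.05855990e-03,  9.38383142e-04, -1.31806162e-03]), 'joint_torque': array([-7.81028521e-04, -4.91299438e+01, -4.04430740e-01, -3.12535250e+01,
       -6.39495696e-02,  4.35906218e-02,  1.52130874e-04]), 'position': array([ 0.16237857, -0.62881207,  0.22145989]), 'tool_rot': array([-3.11465854e+00, -3.95887066e-01,  5.50646660e-04]), 'ft_force': array([ 0.1861591 ,  0.33638696, -0.56486579]), 'torque': array([ 0.03135332, -0.01040974, -0.04722631]), 'grip_force': 0.0, 'grip_width': 1.0002016325968757}
scene 401.6345805594228 401.6345805594228 314.4062765837109 193.07868973953128 [[-0.4557, -0.4287, 0.7801, -0.4188], [-0.8899, 0.2382, -0.389, 0.5366], [-0.0191, -0.8715, -0.49, 0.6484], [0.0, 0.0, 0.0, 1.0]]
top 393.2118359062234 393.2118359062234 314.48902282513984 201.83208047461548 [[0.022, -0.9841, 0.176, 0.2735], [-0.9997, -0.0238, -0.0084, 0.0769], [0.0125, -0.1758, -0.9844, 1.3497], [0.0, 0.0, 0.0, 1.0]]
```

View pics/scene0.png

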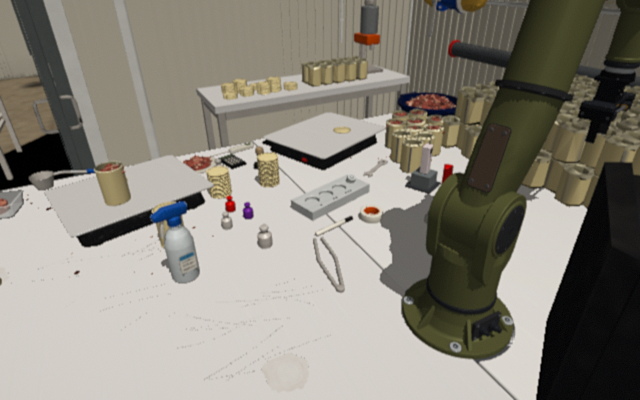

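View pics/top0.png

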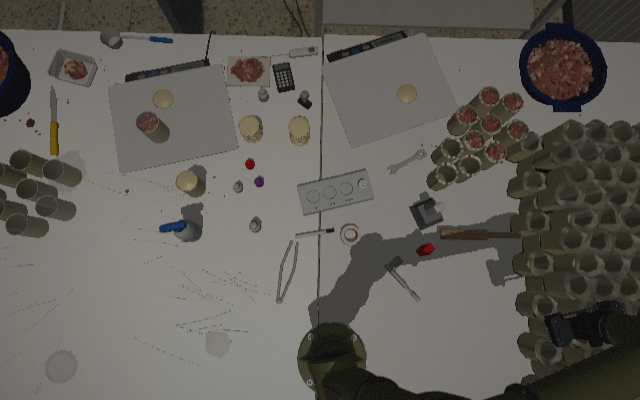

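The scene shows the block (top-view pixels 298–373, 170–215) with its pockets at (314,196), (330,191) and (346,187), and the pad at (362,183). The large weight is at (256,225), the small one at (238,187), the purple and red look-alikes at (259,182) and (250,164), and the stand with the probe at (427,212). Next I get coarse positions from these.

```bash
cat > h.py <<'E'
import numpy as np,cv2
from bench import ctrl,get_image
from scipy.spatial.transform import Rotation as R
def save(d,p,box=None,k=1):
    im=cv2.cvtColor(d["pixels"],cv2.COLOR_RGB2BGR)
    if box: im=im[box[1]:box[3],box[0]:box[2]]
    cv2.imwrite(p,cv2.resize(im,None,fx=k,fy=k,interpolation=cv2.INTER_CUBIC))
def toolT():
    s=ctrl.get_state();T=np.eye(4);T[:3,:3]=R.from_rotvec(s["tool_rot"]).as_matrix();T[:3,3]=s["position"];return T
def wrist():
    T=toolT();d=get_image("wrist");d["T"]=T@d["T_tool_cam"];return d
def ray(d,u,v):
    r=d["T"][:3,:3]@np.array([(u-d["cx"])/d["fx"],(v-d["cy"])/d["fy"],1]);return d["T"][:3,3],r
def plane(d,u,v,z):
    o,r=ray(d,u,v);return o+r*(z-o[2])/r[2]
def proj(d,P):
    p=np.linalg.inv(d["T"])@np.append(P,1);return np.array([d["fx"]*p[0]/p[2]+d["cx"],d["fy"]*p[1]/p[2]+d["cy"]])
def go(P,ydir=None):
    "shift (mm, present tool axes) and turn (rad) to put the TCP at P, tool y along ydir (angle of y axis in world, mod pi)"
    T=toolT();print("shift mm",np.round(T[:3,:3].T@(np.array(P)-T[:3,3])*1e3,1),"yaw y",round(float(np.arctan2(T[1,1],T[0,1])),3))
    if ydir is not None:
        a=np.arctan2(T[1,1],T[0,1]);e=(ydir-a+np.pi/2)%np.pi-np.pi/2
        print("turn about tool z",round(-e,3),"(tool z down)", "j7",ctrl.get_state()["joint_positions"][6])
E
python3 - <<'E'
from h import *
d=get_image("top")
for n,u,v,z in[("L",255,226,.03),("S",238,187,.03),("purple",259,182,.03),("red",250,164,.03),("p1",314,196,.03),("p2",330,191,.03),("p3",346,187,.03),("pad",362,183,.048),("stand",427,212,.05),("can",187,182,.1),("spray",180,228,.18),("redprobe",427,249,.1),("tape",349,234,.02),("pile",488,97,.1),("pile2",446,176,.1)]:
    print(n,plane(d,u,v,z).round(3))
E
python3 -m crank '[[[0,0,0,0,-1]]]'
python3 - <<'E'
from h import *
go([0.45,-0.3,0.30])
E
```

```text
L [0.422 0.264 0.03 ]
S [0.555 0.329 0.03 ]
purple [0.574 0.258 0.03 ]
red [0.637 0.292 0.03 ]
p1 [0.53  0.068 0.03 ]
p2 [0.548 0.013 0.03 ]
p3 [ 0.564 -0.041  0.03 ]
pad [ 0.575 -0.094  0.048]
stand [ 0.48  -0.312  0.05 ]
can [0.552 0.481 0.1  ]
spray [0.394 0.465 0.18 ]
redprobe [ 0.354 -0.294  0.1  ]
tape [ 0.403 -0.054  0.02 ]
pile [ 0.874 -0.517  0.1  ]
pile2 [ 0.593 -0.363  0.1  ]
time: 0.23
position: [0.1625, -0.6291, 0.222]
tool_rot: [-3.116, -0.396, 0.0]
ft_force: [-0.0, 0.0, -0.5]
grip_width: 0.999
grip_force: 0.0
shift mm [ 360.7 -246.8  -77.8] yaw y -1.318
```

```bash
python3 -m crank '[[[36,-24.7,-8,0,-1],[36,-24.7,-8,0,-1],[36,-24.7,-8,0,-1],[36,-24.7,-8,0,-1],[36,-24.7,-8,0,-1],[36,-24.7,-8,0,-1],[36,-24.7,-8,0,-1],[36,-24.7,-8,0,-1],[36,-24.7,-8,0,-1],[36,-24.7,-8,0,-1]]]'
python3 - <<'E'
from h import *
d=wrist();save(d,"pics/w1.png");print(d["T_tool_cam"].round(4).tolist(),d["fx"])
go([0.47,0.26,0.30],np.pi/2)
E
```

```text
time: 1.07
position: [0.4326, -0.3186, 0.2982]
tool_rot: [3.116, 0.396, 0.0]
ft_force: [0.7, -0.3, -0.8]
grip_width: 1.001
grip_force: 0.0
[[0.0006, -0.9651, -0.2619, 0.0719], [1.0, 0.0007, -0.0004, -0.0003], [0.0006, -0.2619, 0.9651, -0.1623], [0.0, 0.0, 0.0, 1.0]] 330.2524161320187
shift mm [ 178.4 -541.8    2. ] yaw y -1.305
turn about tool z 0.266 (tool z down) j7 -0.7566854145810055
```

```bash
python3 -m crank '[[[12.7,-38.7,0,0,-1],[12.7,-38.7,0,0,-1],[12.7,-38.7,0,0,-1],[12.7,-38.7,0,0,-1],[12.7,-38.7,0,0,-1],[12.7,-38.7,0,0,-1],[12.7,-38.7,0,0,-1],[12.7,-38.7,0,0,-1],[12.7,-38.7,0,0,-1],[12.7,-38.7,0,0,-1]]]'; python3 -m crank '[[[12.7,-38.7,0,0.08,-1],[16,-38,0,0.08,-1],[19,-36,0,0.1,-1],[22,-34,0,0,-1],[0,0,0,0,-1],[0,0,0,0,-1]]]'
python3 - <<'E'
from h import *
d=wrist();save(d,"pics/w2.png");np.save("w2.npy",d,allow_pickle=True)
go([0.422,0.264,0.30],np.pi/2)
E
```

```text
time: 1.95
position: [0.4576, 0.0879, 0.2978]
tool_rot: [3.115, 0.395, 0.001]
ft_force: [1.1, -0.1, 0.2]
grip_width: 0.998
grip_force: 0.0
time: 2.45
position: [0.5028, 0.23, 0.2953]
tool_rot: [-3.139, -0.037, 0.01]
ft_force: [-0.1, -0.4, 0.3]
grip_width: 1.005
grip_force: 0.0
shift mm [-80.  -37.2  -3.4] yaw y -1.55
turn about tool z 0.021 (tool z down) j7 -2.144821757445782
```

View pics/w2.png

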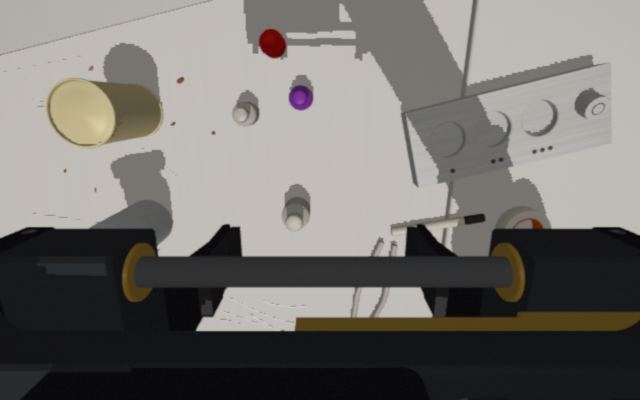

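The wrist view shows the large weight with its knob at (294,222), the small one's knob at (241,116), purple at (301,97) and the pocket rims at (449,138), (492,127) and (538,117). The pad ring is at (598,107). One, two and three dots run left to right.

Run:
```python
from h import *
d=np.load("w2.npy",allow_pickle=True).item()
g=cv2.cvtColor(d["pixels"],cv2.COLOR_RGB2GRAY)
for n,u,v,z in[("L",294,222,.059),("Lbase",297,210,0.015),("S",241,116,.047),("Sbase",246,113,.012),("purple",301,97,.045),("p1",449,138,.03),("p2",492,127,.03),("p3",538,117,.03),("pad",598,107,.048),("cA",404,113,.03),("cB",420,185,.03),("cC",610,64,.03),("cD",611,142,.03)]:
    print(n,plane(d,u,v,z).round(4))
save(d,"pics/w2c.png",(220,60,640,240),1.9)
```

```text
L [0.4256 0.2664 0.059 ]
Lbase [0.4271 0.2661 0.015 ]
S [0.556  0.3317 0.047 ]
Sbase [0.5584 0.3336 0.012 ]
purple [0.5799 0.2593 0.045 ]
p1 [0.5342 0.0704 0.03  ]
p2 [0.5493 0.0176 0.03  ]
p3 [ 0.563  -0.0382  0.03  ]
pad [ 0.5769 -0.0962  0.048 ]
cA [0.5639 0.1308 0.03  ]
cB [0.4713 0.1011 0.03  ]
cC [ 0.6273 -0.1126  0.03  ]
cD [ 0.5341 -0.1379  0.03  ]
```

View pics/w2c.png

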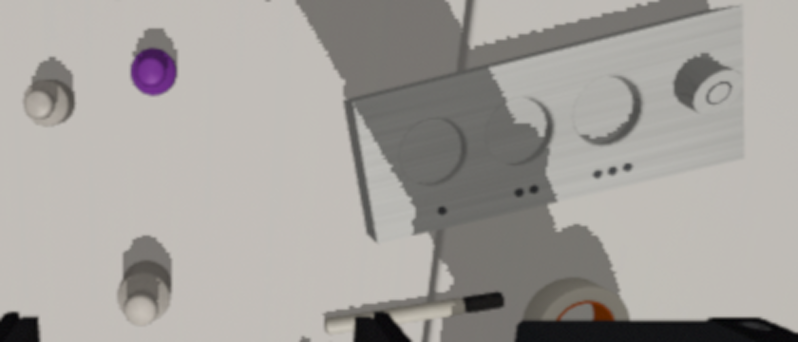

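```bash
python3 -m crank '[[[-25,-13,27,0,-1],[-25,-13,27,0,-1],[-25,-13,27,0,-1],[0,0,20,-0.12,-1],[0,0,20,-0.12,-1],[0,0,20,-0.12,-1],[0,0,20,-0.12,-1],[0,0,20,-0.12,-1],[0,0,0,-0.12,-1],[0,0,0,-0.12,-1]]]'; python3 -m crank '[[[0,0,0,-0.12,-1],[0,0,0,-0.12,-1],[0,0,0,-0.12,-1],[0,0,0,-0.12,-1],[0,0,0,-0.12,-1],[0,0,0,-0.12,-1],[0,0,0,-0.12,-1],[0,0,0,-0.12,-1],[0,0,0,0,-1],[0,0,0,0,-1]]]'
python3 - <<'E'
from h import *
d=wrist();save(d,"pics/w3.png");np.save("w3.npy",d,allow_pickle=True)
go([0.4265,0.266,0.016],0.257)
E
```

```text
time: 3.33
position: [0.4269, 0.2626, 0.1158]
tool_rot: [2.85, 1.311, -0.004]
ft_force: [-0.3, 0.2, 0.6]
grip_width: 0.997
grip_force: 0.0
time: 4.17
position: [0.4277, 0.2637, 0.1167]
tool_rot: [1.934, 2.471, -0.003]
ft_force: [-0.6, -0.1, 0.1]
grip_width: 1.0
grip_force: 0.0
shift mm [  2.5  -0.7 100.7] yaw y 0.243
turn about tool z -0.014 (tool z down) j7 -0.6463955084186338
```

View pics/w3.png

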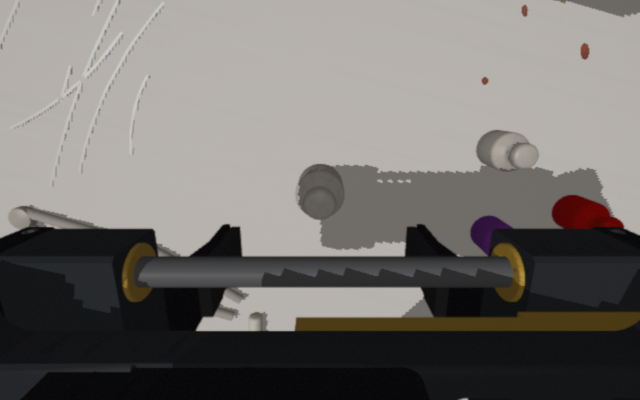

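The large weight lies centred between the fingers in column, with its knob at (320,203) and its base around (320,182). I check that along tool x.

Run:
```python
from h import *
d=np.load("w3.npy",allow_pickle=True).item()
for n,u,v,z in[("L",320,203,.059),("Lshoulder",320,189,.03),("base far edge",320,164,0.0),("S",524,155,.047)]:
    print(n,plane(d,u,v,z).round(4))
P=plane(d,320,203,.059);P[2]=.016;go(P,.257)
```

```text
L [0.4249 0.2682 0.059 ]
Lshoulder [0.4241 0.2705 0.03  ]
base far edge [0.4204 0.2843 0.    ]
S [0.5569 0.3336 0.047 ]
shift mm [  5.   -1.8 100.7] yaw y 0.243
turn about tool z -0.014 (tool z down) j7 -0.6463955084186338
```

```bash
python3 -m crank '[[[4,-1.8,20,-0.014,-1],[0,0,30,0,-1],[0,0,30,0,-1],[0,0,15,0,-1],[0,0,5.5,0,-1],[0,0,0,0,-1],[0,0,0,0,0.6],[0,0,0,0,0.6],[0,0,0,0,0.6],[0,0,0,0,0.6]]]' 30; python3 -m crank '[[[0,0,0,0,0.6],[0,0,0,0,0.6],[0,0,0,0,0.6],[0,0,0,0,0.6]]]'
```

```text
time: 5.05
position: [0.4252, 0.2691, 0.017]
tool_rot: [1.912, 2.491, 0.0]
ft_force: [0.2, 0.1, -0.1]
grip_width: 0.777
grip_force: 0.0
time: 5.38
position: [0.4244, 0.2689, 0.016]
tool_rot: [1.912, 2.492, -0.002]
ft_force: [0.4, -0.7, -0.4]
grip_width: 0.479
grip_force: 0.0
```

```bash
python3 -m crank '[[[0,0,0,0,0.6],[0,0,0,0,0.6],[0,0,0,0,0.6],[0,0,-10,0,0.6],[0,0,-25,0,0.6],[0,0,-35,0,0.6],[0,0,0,0,0.6],[0,0,0,0,0.6]]]'
python3 - <<'E'
from h import *
d=wrist();np.save("w4.npy",d,allow_pickle=True);save(d,"pics/w4.png")
go([.534,.071,.086],.257)
E
```

```text
time: 6.05
position: [0.4254, 0.2693, 0.0873]
tool_rot: [1.911, 2.491, 0.002]
ft_force: [-0.8, 0.7, -4.9]
grip_width: 0.434
grip_force: 30.0
shift mm [-2.189e+02  5.490e+01  2.000e-01] yaw y 0.262
turn about tool z 0.005 (tool z down) j7 -0.6759576407871275
```

```bash
python3 -m crank '[[[-34,6.9,-3,0,0.6],[-34,6.9,-3,0,0.6],[-34,6.9,-3,0,0.6],[-34,6.9,-3,0,0.6],[-34,6.9,-3,0,0.6],[-34,6.9,0,0,0.6],[-34,6.9,0,0,0.6],[-34,6.9,0,0,0.6],[0,0,0,0,0.6],[0,0,0,0,0.6]]]'
python3 - <<'E'
from h import *
d=wrist();np.save("w5.npy",d,allow_pickle=True);save(d,"pics/w5.png")
go([.534,.071,.086],.257)
E
```

```text
time: 6.93
position: [0.5475, 0.0172, 0.0988]
tool_rot: [-1.917, -2.485, 0.005]
ft_force: [-0.3, 1.0, -4.6]
grip_width: 0.43
grip_force: 30.0
shift mm [52.8  0.9 13.2] yaw y 0.26
turn about tool z 0.003 (tool z down) j7 -0.17848174655906301
```

View pics/w5.png

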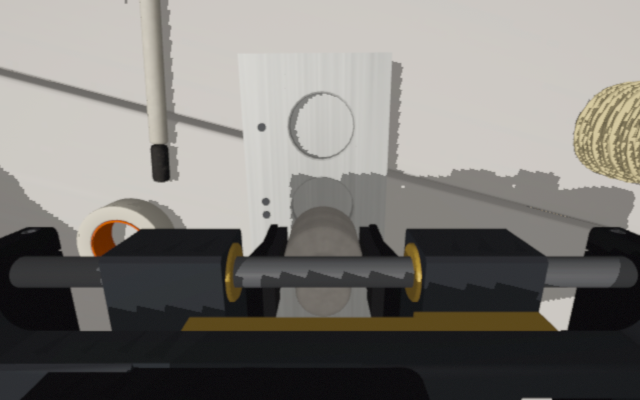

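Pocket 1 appears at centre (322,125), with its single dot at (262,127). Pocket 2 is partly behind the held weight, whose far lower rim is at (322,207).

Run:
```python
from h import *
d=np.load("w5.npy",allow_pickle=True).item()
p=plane(d,322,125,.03);print("p1",p, "size",np.linalg.norm(plane(d,290,125,.03)-plane(d,354,125,.03)),np.linalg.norm(plane(d,322,92,.03)-plane(d,322,158,.03)))
T=toolT();x=T[:3,0];w=plane(d,322,207,.0826)-.019*x
print("weight",w,"in tool mm",(T[:3,:3].T@(w-T[:3,3])*1e3).round(1))
c=[plane(d,u,v,.03) for u,v in((238,54),(391,54))];print(c,np.linalg.norm(c[0]-c[1]),"mid",(c[0]+c[1])/2)
print("move",(T[:3,:3].T@(p-w)*1e3).round(1))
```

```text
p1 [0.5321645  0.07299317 0.03      ] size 0.043941036791786285 0.044485319758544015
weight [0.5481658  0.01373483 0.08257486] in tool mm [-6.2 -0.1 16.5]
[array([0.46774785, 0.1029594 , 0.03      ]), array([0.56407061, 0.12822056, 0.03      ])] 0.09958012136948319 mid [0.51590923 0.11558998 0.03      ]
move [61.3  0.  52.7]
```

Run:
```python
from h import *
for f in("w4","w5"):
    d=np.load(f+".npy",allow_pickle=True).item();g=cv2.cvtColor(d["pixels"],cv2.COLOR_RGB2GRAY)
    for c in(308,322,336):print(f,c,g[165:258:3,c])
    print(proj(d,d["T"][:3,3]*0+toolT()[:3,3]) if f=="w5" else "")
    T=d["T"]@np.linalg.inv(d["T_tool_cam"])
    for off in(-2,-6):
        for a in(-40,0,40):
            r=19e-3*np.array([np.cos(np.radians(a)),np.sin(np.radians(a)),0])+[off*1e-3,0,.016]
            print(off,a,proj(d,(T@np.append(r,1))[:3]).round(1))
```

```text
w4 308 [195 194 179 121 121 121 122 121 122 121 122 122 121 122 120  86  84  84
  85  84  84  88  98 100 101 103 103 104 103 104  95]
w4 322 [195 195 193 121 122 121 122 121 122 121 121 121 121 121  87  84  85  88
  85  86  90 100 103 105 102 103 106 105 105 101  87]
w4 336 [195 195 195 171 121 122 121 121 121 122 122 122 122 121 121  82  82  86
  88  86  87  91 101 104 103 102 101 102 101 102  94]

-2 -40 [300.9 211.9]
-2 0 [322.4 204.4]
-2 40 [343.9 211.9]
-6 -40 [301.  218.6]
-6 0 [322.4 211.2]
-6 40 [343.8 218.6]
w5 308 [192 191 191 182 116 111 119 118 118 118 119 119 118 118 119  92  90  91
  92  90  90  94 103 107 109 110 110 111 110 111 102]
w5 322 [194 193 192 192 129 116 117 116 116 116 116 115 115 115  90  90  91  96
  91  92  96 107 110 112 110 109 112 111 112 107  95]
w5 336 [193 192 192 192 191 122 118 118 118 118 118 118 118 117 115  88  89  93
  93  92  94  98 108 110 110 108 108 109 108 109 100]
[322.25995423 239.58362146]
-2 -40 [300.9 211.9]
-2 0 [322.4 204.4]
-2 40 [343.9 211.9]
-6 -40 [301.  218.6]
-6 0 [322.4 211.2]
-6 40 [343.8 218.6]
```

```bash
python3 -m crank '[[[0,0,0,0,0.6],[0,0,0,0,0.6]]]'
python3 - <<'E'
from h import *
o=np.load("w5.npy",allow_pickle=True).item();T0=o["T"]@np.linalg.inv(o["T_tool_cam"])
d=wrist();T=d["T"]@np.linalg.inv(d["T_tool_cam"]);print(T0[:3,3],T[:3,3],toolT()[:3,3])
np.save("w6.npy",d,allow_pickle=True)
g=cv2.cvtColor(d["pixels"],cv2.COLOR_RGB2GRAY).astype(int)
print("weight edge",[190+int(np.argmin(np.diff(g[190:220,c]))) for c in(318,322,326)])
print("diff vs w5",np.abs(g-cv2.cvtColor(o["pixels"],cv2.COLOR_RGB2GRAY).astype(int))[40:170].mean())
c=g[125,240:390];print("col 322:",g[85:165:2,322]);print("row 125:",g[125,280:364:2])
E
```

```text
time: 7.15
position: [0.547, 0.022, 0.1004]
tool_rot: [-1.908, -2.494, 0.003]
ft_force: [0.9, 1.1, -5.0]
grip_width: 0.428
grip_force: 30.0
[0.54748057 0.01724316 0.0987556 ] [0.54703995 0.02203022 0.10042131] [0.54732774 0.0219818  0.10069256]
weight edge [206, 205, 205]
diff vs w5 6.392271634615384
col 322: [200 200 200 200 200 200 196 154 177 198 198 198 198 198 198 197 197 197
 196 196 196 195 195 195 195 194 194 194 193 193 193 192 192 192 192 191
 191 190 189 120]
row 125: [203 205 206 202 151 108 119 122 146 198 201 201 201 200 202 198 199 199
 195 196 196 196 198 196 199 198 195 195 196 196 198 197 195 196 198 191
 166 194 200 198 199 198]
```

Run:
```python
from h import *
d=np.load("w6.npy",allow_pickle=True).item();g=cv2.cvtColor(d["pixels"],cv2.COLOR_RGB2GRAY)
print(g[88:104,321],g[155:172,321],g[132,282:296],g[132,346:360])
p=plane(d,321.3,131.7,.03);print(p)
T=d["T"]@np.linalg.inv(d["T_tool_cam"]);w=plane(d,322,205.5,T[2,3]-.016);print("w offset",(T[:3,:3].T@(w-T[:3,3])*1e3)[:2]-[19,0])
print("p1 in tool",(T[:3,:3].T@(p-T[:3,3])*1e3).round(1))
```

```text
[201 201 201 201 201 202 202 202 201 197 179 154 135 146 178 196] [191 191 191 190 191 191 189 175 119 115 150 176 188 192 192 192 192] [203 205 206 204 191 162 127 107 115 119 120 122 144 181] [196 198 198 198 198 186 165 173 190 199 200 198 197 198]
[0.53218199 0.07299919 0.03      ]
w offset [-2.63655366 -0.21342558]
p1 in tool [53.1 -0.8 70.4]
```

```bash
python3 -m crank '[[[28,-0.3,0,0,0.6],[27.7,-0.3,0,0,0.6],[0,0,0,0,0.6],[0,0,20,0,0.6],[0,0,20,0,0.6],[0,0,10,0,0.6],[0,0,0,0,0.6],[0,0,0,0,0.6],[0,0,0,0,0.6]]]'
python3 - <<'E'
from h import *
go([.5322+.0026*.257,.0730+.0026*.966,.036],.257)
d=wrist();np.save("w7.npy",d,allow_pickle=True);save(d,"pics/w7.png")
E
```

```text
time: 7.95
position: [0.5339, 0.0748, 0.0521]
tool_rot: [1.911, 2.492, -0.0]
ft_force: [0.3, -0.2, -5.0]
grip_width: 0.434
grip_force: 30.0
shift mm [ 1.  -0.8 16.1] yaw y 0.263
turn about tool z 0.006 (tool z down) j7 -0.31928228012099236
```

```bash
python3 -m crank '[[[1,-1.7,5,0,0.6],[0,0,5,0,0.6],[0,0,2,0,0.6],[0,0,1,0,0.6],[0,0,1,0,0.6],[0,0,0,0,0.6],[0,0,0,0,0.6]]]'
```

```text
time: 8.58
position: [0.5313, 0.0748, 0.0372]
tool_rot: [1.912, 2.493, -0.002]
ft_force: [1.0, -0.0, -4.6]
grip_width: 0.434
grip_force: 30.0
```

```bash
python3 -m crank '[[[0,0,1,0,0.6],[0,0,0.5,0,0.6],[0,0,0,0,0.6],[0,0,0,0,0.6]]]'
```

```text
time: 8.92
position: [0.5315, 0.0748, 0.036]
tool_rot: [1.912, 2.492, -0.002]
ft_force: [-1.1, -0.8, -1.1]
grip_width: 0.428
grip_force: 30.0
```

```bash
python3 -m crank '[[[0,0,0,0,-1],[0,0,0,0,-1],[0,0,0,0,-1],[0,0,0,0,-1],[0,0,0,0,-1],[0,0,-20,0,-1],[0,0,-35,0,-1],[0,0,-35,0,-1],[0,0,0,0,-1]]]'
python3 - <<'E'
from h import *
go([.557,.333,.125],.257)
E
```

```text
time: 9.67
position: [0.5352, 0.0766, 0.1317]
tool_rot: [1.907, 2.488, 0.008]
ft_force: [1.0, 1.5, 0.1]
grip_width: 0.978
grip_force: 0.0
shift mm [241.9  87.6   6.8] yaw y 0.263
turn about tool z 0.006 (tool z down) j7 -0.2463252289945809
```

```bash
python3 -m crank '[[[34.5,12.5,1,0,-1],[34.5,12.5,1,0,-1],[34.5,12.5,1,0,-1],[34.5,12.5,1,0,-1],[34.5,12.5,1,0,-1],[34.5,12.5,1,0,-1],[34.5,12.5,1,0,-1],[0,0,0,0,-1],[0,0,0,0,-1],[0,0,0,0,-1]]]'; python3 -m crank '[[[0,0,0,0,-1],[0,0,0,0,-1]]]'
python3 - <<'E'
from h import *
d=wrist();np.save("w8.npy",d,allow_pickle=True);save(d,"pics/w8.png")
T=d["T"]@np.linalg.inv(d["T_tool_cam"]);print(T[:3,3])
g=cv2.cvtColor(d["pixels"],cv2.COLOR_RGB2GRAY)
a=proj(d,np.array([.557,.333,.047]));b=proj(d,np.array([.557,.333,0]));print(a,b)
c=int(a[0]);print("cols",c,g[110:240:3,c]);r=int((a[1]+b[1])/2);print("row",r,g[r,c-60:c+60:3])
go([.557,.333,.015],.257)
E
```

```text
time: 10.5
position: [0.5531, 0.3306, 0.118]
tool_rot: [1.911, 2.493, -0.003]
ft_force: [-0.3, -0.5, 0.4]
grip_width: 1.001
grip_force: 0.0
time: 10.67
position: [0.5542, 0.3285, 0.1182]
tool_rot: [1.915, 2.489, -0.003]
ft_force: [0.3, 0.1, 0.1]
grip_width: 0.998
grip_force: 0.0
[0.55419096 0.32854501 0.11815681]
[327.81844691 199.60655927] [327.0936811  184.41853446]
cols 327 [180 181 181 181 180 181 181 181 181 181 181 181 180 181 180 181 181 181
 181 146  76  79  94  94  94  90  81  94 101  98  95  93  90  89 102 110
 110 110 110 111 111 111 110 110]
row 192 [181 181 181 181 181 181 181 181 181 181 181 181 181 180 162  92  92  85
  86  94  99 101  97  89  80  91  90 101 110 110 110 110 110 110 110 109
 110 110 110 110]
shift mm [  3.6   3.9 103.3] yaw y 0.259
turn about tool z 0.002 (tool z down) j7 -0.7016035827437055
```

View pics/w8.png

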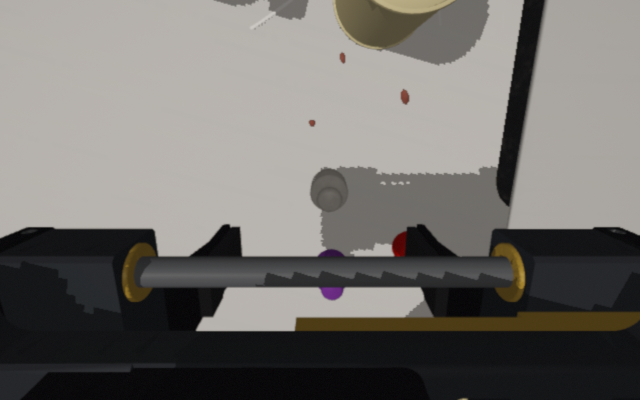

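The small weight is at (328,190), with its far base rim near row 168. Purple (331,275) and red (403,245) lie clear on the tool −x side.

Run:
```python
from h import *
d=np.load("w8.npy",allow_pickle=True).item();T=d["T"]@np.linalg.inv(d["T_tool_cam"])
for u,v,z,o in((328,168,0,15),(328.5,199,.048,0)):
    w=plane(d,u,v,z);print((T[:3,:3].T@(w-T[:3,3])*1e3).round(1)-[o,0,0],w)
```

```text
[  3.4   4.7 118.1] [0.5539678 0.3472641 0.       ]
[ 4.5  4.4 70.1] [0.55727224 0.33385614 0.048     ]
```

```bash
python3 -m crank '[[[4,4.4,20,0,-1],[0,0,35,0,-1],[0,0,30,0,-1],[0,0,13,0,-1],[0,0,5,0,-1],[0,0,0,0,-1],[0,0,0,0,0.8],[0,0,0,0,0.8],[0,0,0,0,0.8],[0,0,0,0,0.8]]]' 25; python3 -m crank '[[[0,0,0,0,0.8],[0,0,0,0,0.8],[0,0,0,0,0.8],[0,0,0,0,0.8],[0,0,0,0,0.8],[0,0,0,0,0.8],[0,0,0,0,0.8],[0,0,0,0,0.8]]]'
```

```text
time: 11.55
position: [0.5571, 0.3361, 0.0167]
tool_rot: [1.911, 2.492, 0.001]
ft_force: [0.1, -0.2, -0.2]
grip_width: 0.779
grip_force: 0.0
time: 12.22
position: [0.5564, 0.3356, 0.0153]
tool_rot: [1.912, 2.493, -0.002]
ft_force: [1.3, -0.1, 0.5]
grip_width: 0.345
grip_force: 25.0
```

```bash
python3 -m crank '[[[0,0,-15,0,0.8],[0,0,-35,0,0.8],[0,0,-35,0,0.8],[0,0,-30,0,0.8],[0,0,0,0,0.8],[0,0,0,0,0.8],[0,0,0,0,0.8],[0,0,0,0,0.8]]]'
python3 - <<'E'
from h import *
d=wrist();T=d["T"]@np.linalg.inv(d["T_tool_cam"]);g=cv2.cvtColor(d["pixels"],cv2.COLOR_RGB2GRAY)
print(g[185:225,322])
for o in(-4,-2,0,2):print(o,proj(d,(T@np.array([.015+o*1e-3,0,.0155,1]))[:3]))
go([.547,.0169,.125],.257)
E
```

```text
time: 12.88
position: [0.5556, 0.3347, 0.1286]
tool_rot: [-1.912, -2.492, 0.007]
ft_force: [0.1, -0.1, -3.2]
grip_width: 0.346
grip_force: 25.0
[194 194 194 194 194 194 194 194 194 195 195 195 195 195 195 195 195 195
 194 195 195 195 194 195 195 195 195 195 194 184 141  92  84  84  85  85
  86  88  88  88]
-4 [322.37722628 214.78278043]
-2 [322.3774599  211.43443066]
0 [322.37769483 208.06728769]
2 [322.37793108 204.68119284]
shift mm [-304.7  -90.7    4.4] yaw y 0.262
turn about tool z 0.005 (tool z down) j7 -0.6994862064315613
```

```bash
python3 -m crank '[[[-30,-9,0,0,0.8],[-35,-10.5,0,0,0.8],[-35,-10.5,0,0,0.8],[-35,-10.5,0,0,0.8],[-35,-10.5,0,0,0.8],[-35,-10.5,0,0,0.8],[-35,-10.5,0,0,0.8],[-35,-10.5,0,0,0.8],[-26,-8.2,0,0,0.8],[0,0,0,0,0.8]]]'; python3 -m crank '[[[0,0,20,0,0.8],[0,0,0,0,0.8],[0,0,0,0,0.8],[0,0,0,0,0.8]]]'
python3 - <<'E'
from h import *
go([.547-.0009,.0169+.0034,.035],.257)
E
```

```text
time: 13.77
position: [0.5462, 0.0124, 0.1287]
tool_rot: [1.925, 2.482, -0.011]
ft_force: [0.6, -0.9, -2.4]
grip_width: 0.34
grip_force: 25.0
time: 14.1
position: [0.5465, 0.0224, 0.1107]
tool_rot: [-1.91, -2.493, 0.002]
ft_force: [-0.1, -0.5, -2.7]
grip_width: 0.344
grip_force: 25.0
shift mm [-1.9 -0.9 75.7] yaw y 0.264
turn about tool z 0.007 (tool z down) j7 -0.16845344009334406
```

```bash
python3 -m crank '[[[-1.9,-0.9,20,0,0.8],[0,0,25,0,0.8],[0,0,15,0,0.8],[0,0,8,0,0.8],[0,0,3,0,0.8],[0,0,1.5,0,0.8],[0,0,0,0,0.8],[0,0,0,0,0.8],[0,0,0,0,0.8]]]'
```

```text
time: 14.85
position: [0.5472, 0.0195, 0.0391]
tool_rot: [1.911, 2.492, -0.001]
ft_force: [-0.0, 0.7, -1.8]
grip_width: 0.338
grip_force: 25.0
```

```bash
python3 -m crank '[[[0,0,1.5,0,0.8],[0,0,1,0,0.8],[0,0,1,0,0.8],[0,0,0,0,0.8],[0,0,0,0,0.8]]]'; python3 -m crank '[[[0,0,0.5,0,0.8],[0,0,0,0,0.8]]]'
```

```text
time: 15.27
position: [0.5466, 0.0192, 0.0352]
tool_rot: [1.912, 2.492, -0.003]
ft_force: [-2.5, -0.9, 4.1]
grip_width: 0.344
grip_force: 25.0
time: 15.43
position: [0.5467, 0.0192, 0.0351]
tool_rot: [1.912, 2.492, -0.003]
ft_force: [-3.1, -1.2, 9.3]
grip_width: 0.34
grip_force: 25.0
```

```bash
python3 -m crank '[[[0,0,-0.7,0,-1],[0,0,0,0,-1],[0,0,0,0,-1],[0,0,0,0,-1],[0,0,0,0,-1],[0,0,-20,0,-1],[0,0,-40,0,-1],[0,0,-41,0,-1],[0,0,-41,0,-1],[0,0,-41,0,-1]]]'; python3 -m crank '[[[0,0,-30,0.12,-1],[0,0,-10,0.12,-1],[0,0,0,0.12,-1],[0,0,0,0.12,-1],[0,0,0,0.12,-1],[0,0,0,0.12,-1],[0,0,0,0.12,-1],[0,0,0,0.12,-1],[0,0,0,0.12,-1],[0,0,0,0.12,-1]]]'; python3 -m crank '[[[0,0,0,0.12,-1],[0,0,0,0.12,-1],[0,0,0,0.12,-1],[0,0,0,0,-1],[0,0,0,0,-1]]]'
python3 - <<'E'
from h import *
d=wrist();np.save("w9.npy",d,allow_pickle=True);save(d,"pics/w9.png")
go([.44,-.29,.26],-1.314)
E
```

```text
time: 16.27
position: [0.5461, 0.0199, 0.2195]
tool_rot: [-1.911, -2.493, 0.002]
ft_force: [1.1, 0.2, -0.6]
grip_width: 0.97
grip_force: 0.0
time: 17.1
position: [0.5465, 0.0198, 0.2577]
tool_rot: [2.987, 0.969, -0.002]
ft_force: [-0.5, 0.3, -0.6]
grip_width: 0.999
grip_force: 0.0
time: 17.52
position: [0.5465, 0.0198, 0.2578]
tool_rot: [3.11, 0.433, -0.001]
ft_force: [0.6, 0.2, -0.2]
grip_width: 1.0
grip_force: 0.0
shift mm [-187.1  268.9   -1.8] yaw y -1.294
turn about tool z 0.02 (tool z down) j7 -1.5099520127824482
```

```bash
python3 -m crank '[[[-20.8,29.9,0,0.02,-1],[-20.8,29.9,0,0,-1],[-20.8,29.9,0,0,-1],[-20.8,29.9,0,0,-1],[-20.8,29.9,0,0,-1],[-20.8,29.9,0,0,-1],[-20.8,29.9,0,0,-1],[-20.8,29.9,0,0,-1],[-20.8,29.9,0,0,-1],[0,0,0,0,-1]]]'; python3 -m crank '[[[0,0,0,0,-1],[0,0,0,0,-1],[0,0,0,0,-1]]]'
python3 - <<'E'
from h import *
d=wrist();np.save("w10.npy",d,allow_pickle=True);save(d,"pics/w10.png");print(toolT()[:3,3])
E
```

```text
time: 18.4
position: [0.4288, -0.2967, 0.2575]
tool_rot: [3.115, 0.381, -0.005]
ft_force: [-0.7, -0.9, -0.4]
grip_width: 0.998
grip_force: 0.0
time: 18.65
position: [0.4342, -0.2864, 0.2584]
tool_rot: [3.115, 0.402, -0.001]
ft_force: [0.0, 0.2, -0.2]
grip_width: 1.003
grip_force: 0.0
[ 0.43426529 -0.28636684  0.25838732]
```

View pics/w10.png

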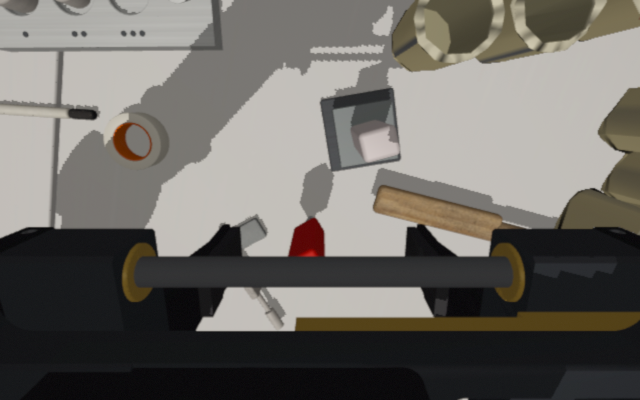

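The stand's base plate has corners near (321,98), (395,88), (400,160) and (333,170). The white handle's top face is near (380,143), the red look-alike is at (307,240) and the tall cans start at (395,50). I segment the handle and plate.

Run:
```python
from h import *
d=np.load("w10.npy",allow_pickle=True).item();im=d["pixels"]
c=np.mean([plane(d,u,v,.008) for u,v in((321,98),(395,88),(400,160),(333,170))],0);print("plate c",c)
q=[plane(d,u,v,.008) for u,v in((321,98),(395,88),(400,160),(333,170))]
for i in range(4):e=q[(i+1)%4]-q[i];print(np.linalg.norm(e).round(3),np.arctan2(e[1],e[0]).round(3))
for v in range(112,168,6):print(v,[tuple(im[v,u]) .__str__().replace("np.uint8","") for u in range(346,404,8)])
g=im.astype(int);m=((g.min(2)>185)&(g[...,0]-g[...,1]>3)).astype(np.uint8);m[:100]=0;m[170:]=0;m[:,:345]=0;m[:,405:]=0
n,l,s,ce=cv2.connectedComponentsWithStats(m);print(s,ce)
save(d,"pics/w10c.png",(310,70,420,190),6)
```

```text
plate c [ 0.48549874 -0.32246296  0.008     ]
0.089 -1.184
0.087 -2.755
0.085 1.979
0.089 0.427
112 ['((131), (134), (132))', '((76), (79), (79))', '((72), (73), (73))', '((72), (74), (73))', '((71), (74), (73))', '((71), (75), (73))', '((72), (73), (75))', '((194), (190), (185))']
118 ['((132), (135), (133))', '((72), (75), (73))', '((71), (74), (73))', '((71), (74), (72))', '((71), (74), (73))', '((103), (105), (104))', '((80), (81), (82))', '((194), (190), (186))']
124 ['((132), (136), (133))', '((74), (76), (74))', '((98), (92), (90))', '((99), (93), (90))', '((99), (92), (91))', '((101), (95), (93))', '((99), (101), (101))', '((194), (191), (186))']
130 ['((133), (137), (134))', '((96), (90), (88))', '((99), (92), (91))', '((109), (102), (100))', '((157), (148), (146))', '((183), (173), (170))', '((117), (109), (107))', '((194), (191), (186))']
136 ['((134), (137), (135))', '((110), (102), (100))', '((180), (170), (167))', '((201), (191), (188))', '((199), (190), (187))', '((197), (187), (185))', '((121), (114), (111))', '((194), (191), (186))']
142 ['((135), (138), (135))', '((
[... 2696 characters left out ...]
  ]
 [401.08333333 129.58333333]
 [402.         126.        ]
 [403.16666667 134.16666667]
 [377.2599278  146.34837545]
 [385.         137.        ]
 [401.         137.        ]
 [401.         139.5       ]
 [403.4        142.13333333]
 [401.         142.        ]
 [403.41666667 151.41666667]
 [389.         165.        ]
 [394.         165.        ]
 [369.         167.5       ]
 [372.5        167.        ]
 [386.         166.        ]
 [391.         167.        ]
 [397.         166.        ]
 [403.         167.        ]
 [360.         169.        ]
 [364.         168.        ]
 [372.         169.        ]
 [375.         169.        ]
 [394.         168.        ]
 [398.         168.66666667]]
```

View pics/w10c.png

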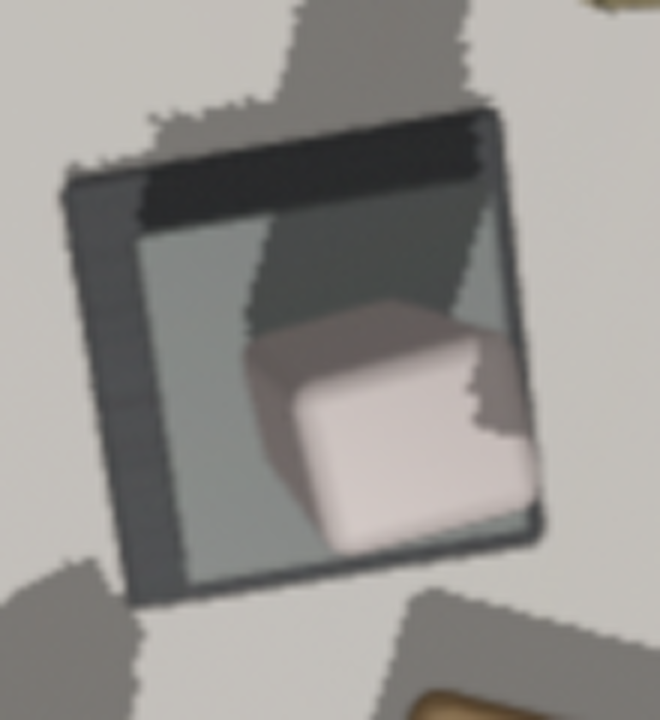

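Crop: the handle's top face has corners (359.7,134.2), (395.3,125), (399.7,153.3) and (365.8,162.2), with the long 32 mm side along AB. I convert these at z = 0.145.

Run:
```python
from h import *
d=np.load("w10.npy",allow_pickle=True).item()
q=[plane(d,u,v,.145) for u,v in((359.7,134.2),(395.3,125),(399.7,153.3),(365.8,162.2))]
for i in range(4):e=q[(i+1)%4]-q[i];print(np.linalg.norm(e).round(4),np.arctan2(e[1],e[0]).round(3))
c=np.mean(q,0);print(c)
go([c[0],c[1],.18],-1.10)
```

```text
0.0299 -1.062
0.0238 -2.672
0.0291 2.09
0.0241 0.502
[ 0.48448498 -0.32187706  0.145     ]
shift mm [39.6 47.  78.4] yaw y -1.314
turn about tool z -0.214 (tool z down) j7 -0.8202596074851993
```

```bash
python3 - <<'E'
from h import *
d=np.load("w10.npy",allow_pickle=True).item()
for u,v in((400,62),(440,68),(480,60),(600,130)):
    print(u,v,[plane(d,u,v,z).round(3)[:2] for z in(0,.1,.15)])
E
python3 -m crank '[[[20,23.5,20,-0.117,-1],[19.6,23.5,20,-0.117,-1],[0,0,5,0,-1],[0,0,0,0,-1],[0,0,0,0,-1],[0,0,0,0,-1]]]'
python3 - <<'E'
from h import *
go([.4848,-.3220,.091],-1.08)
E
```

```text
400 62 [array([ 0.573, -0.344]), array([ 0.557, -0.326]), array([ 0.548, -0.317])]
440 68 [array([ 0.579, -0.393]), array([ 0.561, -0.363]), array([ 0.552, -0.348])]
480 60 [array([ 0.599, -0.436]), array([ 0.577, -0.396]), array([ 0.565, -0.376])]
600 130 [array([ 0.561, -0.612]), array([ 0.547, -0.53 ]), array([ 0.541, -0.489])]
time: 19.2
position: [0.4858, -0.3196, 0.2148]
tool_rot: [3.046, 0.758, -0.0]
ft_force: [-0.2, 0.1, -0.2]
grip_width: 1.0
grip_force: 0.0
shift mm [ -1.8   1.3 123.9] yaw y -1.083
turn about tool z -0.003 (tool z down) j7 -0.6946979987946786
```

```bash
python3 -m crank '[[[-1.8,1.3,25,0,-1],[0,0,35,0,-1],[0,0,35,0,-1],[0,0,18,0,-1],[0,0,5,0,-1],[0,0,0,0,-1],[0,0,0,0,0.8],[0,0,0,0,0.8],[0,0,0,0,0.8],[0,0,0,0,0.8]]]' 10; python3 -m crank '[[[0,0,0,0,0.8],[0,0,0,0,0.8],[0,0,0,0,0.8],[0,0,0,0,0.8],[0,0,0,0,0.8],[0,0,0,0,0.8],[0,0,0,0,0.8],[0,0,0,0,0.8]]]'
```

```text
time: 20.03
position: [0.4851, -0.3233, 0.0969]
tool_rot: [3.046, 0.756, 0.001]
ft_force: [0.0, 0.2, -0.8]
grip_width: 0.785
grip_force: 0.0
time: 20.7
position: [0.4843, -0.3227, 0.0952]
tool_rot: [3.048, 0.757, -0.002]
ft_force: [0.2, -0.5, 0.1]
grip_width: 0.37
grip_force: 9.9
```

```bash
python3 -m crank '[[[0,0,-5,0,0.8],[0,0,-10,0,0.8],[0,0,-7,0,0.8],[0,0,0,0,0.8],[0,0,0,0,0.8],[0,0,0,0,0.8]]]' 10; python3 -m crank '[[[0,0,0,0,0.8],[-3,0,0,0,0.8],[-3,0,0,0,0.8],[-3,0,0,0,0.8],[-3,0,0,0,0.8],[-3,0,0,0,0.8],[0,0,0,0,0.8]]]' 5
```

```text
time: 21.2
position: [0.4842, -0.3229, 0.1174]
tool_rot: [3.048, 0.757, -0.002]
ft_force: [-0.4, -0.0, -0.7]
grip_width: 0.366
grip_force: 9.9
time: 21.78
position: [0.4702, -0.3302, 0.1171]
tool_rot: [3.049, 0.756, -0.003]
ft_force: [0.3, 1.3, -1.1]
grip_width: 0.367
grip_force: 5.0
```

```bash
python3 -m crank '[[[-3,0,-1,0,0.8],[-3,0,-1,0,0.8],[-3,0,-1,0,0.8],[-3,0,0,0,0.8],[-3,0,0,0,0.8],[-3,0,0,0,0.8],[-1,0,0,0,0.8],[0,0,0,0,0.8],[0,0,0,0,0.8]]]'
python3 - <<'E'
from h import *
d=wrist();np.save("w11.npy",d,allow_pickle=True);save(d,"pics/w11.png")
s=get_image("scene");np.save("s11.npy",s,allow_pickle=True)
T=toolT();c=np.array([.4848,-.3227,0]);print("moved in tool",(T[:3,:3].T@(T[:3,3]-c)*1e3).round(1))
gp=T@np.array([0,0,-.019,1]);print("scene px of grip",proj(s,gp[:3]))
im=d["pixels"].astype(int);m=(im.min(2)>90)&((im[...,0]-im[...,2])>8)&((im[...,0]-im[...,1])>4)
for v in range(120,258,4):
    u=np.where(m[v,250:400])[0]+250
    print(v,(u.min(),u.max(),len(u)) if len(u) else "", tuple(int(a) for a in im[v,322]))
for dx in(0,10,20): print(dx,[proj(d,(T@np.array([dx/1e3,0,z,1]))[:3]).round(0).tolist() for z in(-.019,.02,.047,.087)])
E
```

```text
time: 22.53
position: [0.4539, -0.3389, 0.1203]
tool_rot: [3.048, 0.757, -0.002]
ft_force: [0.3, -0.0, -1.4]
grip_width: 0.37
grip_force: 5.0
moved in tool [ -35.    -0.  -120.3]
scene px of grip [438.00495533 149.14904699]
120  (87, 91, 89)
124  (86, 90, 88)
128  (87, 89, 89)
132  (87, 90, 89)
136  (87, 89, 88)
140  (86, 89, 88)
144  (77, 79, 79)
148  (50, 52, 54)
152  (56, 56, 57)
156  (101, 102, 100)
160  (97, 99, 97)
164  (101, 102, 100)
168  (100, 102, 100)
172 (np.int64(300), np.int64(346), 47) (128, 120, 117)
176 (np.int64(298), np.int64(348), 51) (128, 120, 117)
180 (np.int64(298), np.int64(348), 51) (127, 120, 117)
184 (np.int64(297), np.int64(349), 53) (128, 120, 118)
188 (np.int64(297), np.int64(349), 53) (128, 120, 118)
192 (np.int64(296), np.int64(350), 55) (128, 120, 118)
196 (np.int64(295), np.int64(350), 56) (128, 120, 117)
200 (np.int64(294), np.int64(351), 58) (128, 120, 118)
204 (np.int64(293), np.int64(352), 60) (128, 120, 117)
208 (np.int64(293), np.int64(353), 61) (128, 120, 117)
212 (np.int64(292), np.int64(353), 62) (128, 120, 118)
216 (np.int64(292), np.int64(354), 63) (128, 119, 118)
220 (np.int64(291), np.int64(355), 65) (128, 120, 118)
224 (np.int64(290), np.int64(354), 65) (128, 120, 117)
228 (np.int64(291), np.int64(355), 65) (128, 120, 117)
232 (np.int64(290), np.int64(356), 67) (128, 120, 118)
236 (np.int64(290), np.int64(356), 67) (128, 120, 118)
240 (np.int64(289), np.int64(357), 69) (128, 120, 117)
244 (np.int64(288), np.int64(357), 70) (128, 120, 118)
248 (np.int64(251), np.int64(358), 73) (128, 120, 118)
252 (np.int64(252), np.int64(393), 75) (128, 120, 118)
256  (85, 81, 81)
0 [[323.0, 260.0], [323.0, 230.0], [323.0, 215.0], [323.0, 198.0]]
10 [[324.0, 241.0], [323.0, 214.0], [323.0, 201.0], [323.0, 186.0]]
20 [[324.0, 220.0], [323.0, 197.0], [323.0, 186.0], [323.0, 173.0]]
```

```bash
cat >> h.py <<'E'
def tiltrows(d,G=66,ox=0):
    "image row of the handle's lower +x edge for tilts"
    Tc=np.linalg.inv(d["T_tool_cam"]);out={}
    for a in range(10,30,2):
        t=np.radians(a);p=Tc@np.array([(G*np.sin(t)+13*np.cos(t)+ox)/1e3,0,(-19+G*np.cos(t)-13*np.sin(t))/1e3,1])
        out[a]=(round(d["fy"]*p[1]/p[2]+d["cy"],1),round(32e-3*d["fx"]/p[2],1))
    return out
E
python3 - <<'E'
from h import *
d=np.load("w11.npy",allow_pickle=True).item()
print(tiltrows(d));print(tiltrows(d,64))
print([tuple(int(a) for a in d["pixels"][v,322]) for v in range(150,176,2)])
s=np.load("s11.npy",allow_pickle=True).item();save(s,"pics/s11.png",(390,100,490,220),5)
E
```

```text
{10: (np.float64(180.9), np.float64(50.0)), 12: (np.float64(177.8), np.float64(50.3)), 14: (np.float64(174.8), np.float64(50.7)), 16: (np.float64(171.9), np.float64(51.1)), 18: (np.float64(169.0), np.float64(51.5)), 20: (np.float64(166.1), np.float64(51.9)), 22: (np.float64(163.3), np.float64(52.3)), 24: (np.float64(160.5), np.float64(52.8)), 26: (np.float64(157.7), np.float64(53.3)), 28: (np.float64(155.0), np.float64(53.8))}
{10: (np.float64(182.1), np.float64(50.4)), 12: (np.float64(179.2), np.float64(50.8)), 14: (np.float64(176.2), np.float64(51.1)), 16: (np.float64(173.4), np.float64(51.5)), 18: (np.float64(170.6), np.float64(51.9)), 20: (np.float64(167.8), np.float64(52.3)), 22: (np.float64(165.0), np.float64(52.8)), 24: (np.float64(162.3), np.float64(53.2)), 26: (np.float64(159.7), np.float64(53.7)), 28: (np.float64(157.1), np.float64(54.2))}
[(49, 51, 52), (56, 56, 57), (99, 100, 98), (101, 102, 100), (52, 53, 53), (97, 99, 97), (100, 101, 99), (101, 102, 100), (101, 102, 100), (100, 102, 100), (111, 107, 105), (128, 120, 117), (128, 120, 118)]
```

```bash
python3 -m crank '[[[-2,0,0,0,0.8],[0,0,0,0,0.8],[0,0,0,0,0.8]]]'; python3 -m crank '[[[0,0,0,0,0.8],[0,0,0,0,0.8],[2,0,0,0,0.8],[0,0,-15,0,0.8],[0,0,-25,0,0.8],[0,0,-30,0,0.8],[0,0,0,0,0.8],[0,0,0,0,0.8],[0,0,0,0,0.8]]]' 40
python3 - <<'E'
from h import *
d=wrist();np.save("w12.npy",d,allow_pickle=True);im=d["pixels"];print([(v,tuple(int(a) for a in im[v,322])) for v in range(110,180,2)])
s=get_image("scene");np.save("s12.npy",s,allow_pickle=True);T=toolT();print(proj(s,(T@[0,0,-.019,1])[:3]),T[:3,3])
w=im[100:180,260:390];w=cv2.resize(cv2.cvtColor(w,cv2.COLOR_RGB2BGR),None,fx=5,fy=5)
q=proj(s,(T@[0,0,-.0,1])[:3]).astype(int);z=cv2.resize(cv2.cvtColor(s["pixels"][q[1]-60:q[1]+60,q[0]-65:q[0]+65],cv2.COLOR_RGB2BGR),(460,400))
w=cv2.resize(w,(330,203));o=np.zeros((400,790,3),np.uint8);o[:203,:330]=w;o[:,330:]=z;cv2.imwrite("pics/c12.png",o)
E
```

```text
time: 22.88
position: [0.4526, -0.3395, 0.1204]
tool_rot: [3.048, 0.757, -0.001]
ft_force: [0.2, 0.8, -1.5]
grip_width: 0.368
grip_force: 5.0
time: 23.63
position: [0.4538, -0.3386, 0.1898]
tool_rot: [3.048, 0.757, -0.003]
ft_force: [-0.5, 0.1, -1.2]
grip_width: 0.365
grip_force: 40.0
[(110, (86, 88, 88)), (112, (87, 90, 89)), (114, (88, 90, 89)), (116, (88, 90, 89)), (118, (88, 90, 89)), (120, (88, 90, 88)), (122, (87, 90, 88)), (124, (88, 92, 90)), (126, (126, 131, 128)), (128, (154, 157, 155)), (130, (156, 159, 157)), (132, (156, 160, 158)), (134, (151, 154, 152)), (136, (77, 79, 80)), (138, (51, 52, 54)), (140, (51, 51, 52)), (142, (49, 50, 52)), (144, (50, 51, 53)), (146, (51, 51, 53)), (148, (52, 54, 54)), (150, (66, 68, 67)), (152, (95, 97, 95)), (154, (103, 104, 103)), (156, (53, 54, 54)), (158, (79, 81, 80)), (160, (99, 101, 99)), (162, (101, 101, 100)), (164, (101, 103, 101)), (166, (100, 102, 100)), (168, (104, 104, 103)), (170, (127, 119, 117)), (172, (127, 120, 117)), (174, (128, 120, 117)), (176, (128, 119, 117)), (178, (128, 120, 118))]
[440.9279226  128.63265169] [ 0.45339334 -0.3382548   0.18894426]
```

Run:
```python
from h import *
d=np.load("w12.npy",allow_pickle=True).item();Tc=np.linalg.inv(d["T_tool_cam"])
def row(L,r,a,G=64.2):
    t=np.radians(a);p=Tc@np.array([((G+L)*np.sin(t)+r*np.cos(t))/1e3,0,(-19+(G+L)*np.cos(t)-r*np.sin(t))/1e3,1]);return round(float(d["fy"]*p[1]/p[2]+d["cy"]),1)
for a in(14,16,18,20,22):print(a,"edge",row(0,13,a),"neck end",row(25,7,a),"plunger root",row(25,5,a),"tip",row(40,5,a))
im=d["pixels"]
for v in(148,150,152,153,154,155,156,157,158,160,164):print(v,im[v,300:346:2,0])
```

```text
14 edge 176.1 neck end 168.0 plunger root 170.6 tip 162.0
16 edge 173.2 neck end 164.1 plunger root 166.7 tip 157.6
18 edge 170.4 neck end 160.3 plunger root 162.9 tip 153.2
20 edge 167.6 neck end 156.4 plunger root 159.0 tip 148.8
22 edge 164.8 neck end 152.6 plunger root 155.2 tip 144.5
148 [161 161 161 161 161 160 127  67  65  60  54  52  54  56  64  66 110 156
 158 157 156 157 156]
150 [161 162 161 161 161 160 146  85  66  66  66  66  66  67  66  74 136 158
 157 157 157 156 156]
152 [162 162 162 162 161 160 159 127  75  69  81  95  95  81  73 110 153 158
 158 157 157 157 156]
153 [162 161 162 162 162 162 161 147  95  78  98 103 102  98  89 133 158 158
 159 158 157 157 157]
154 [162 162 162 162 162 162 162 159 125  93 105 103 104 104 104 149 159 158
 158 158 158 157 157]
155 [162 162 162 162 162 161 162 161 146 103 100  81  85 102 109 156 159 159
 158 158 158 158 157]
156 [162 162 162 162 162 161 161 161 149 106  76  53  53  82 107 153 159 159
 158 158 158 158 157]
157 [162 162 162 162 162 161 162 161 142  99  54  55  57  59 102 144 159 159
 158 158 158 158 158]
158 [163 162 162 163 162 161 161 161 139  90  68  79  81  68  97 142 159 159
 159 158 158 158 158]
160 [163 162 162 161 161 161 161 160 139  97  98  99 100  98 100 146 159 159
 158 158 158 157 157]
164 [164 163 163 163 162 162 160 121  93  97  99 101 101  98  96  94 128 159
 159 158 158 158 158]
```

View pics/c12.png

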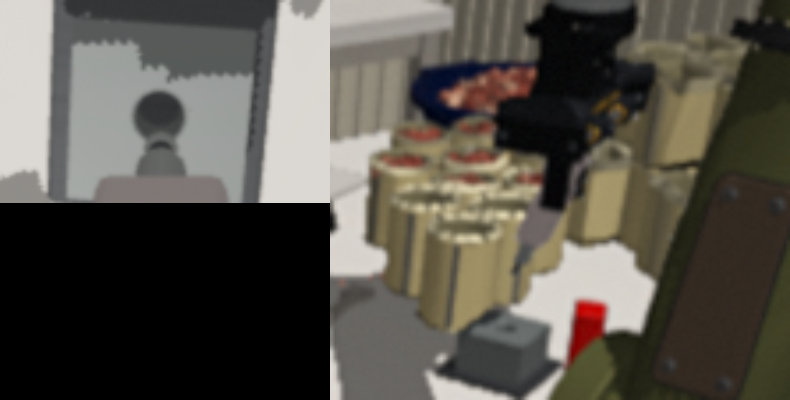

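The left half shows the plunger tip at row ~152 and the neck end at ~157, in front of the stand's hole. The right half shows the probe leaning with its top towards the robot. The tilt is about 19.3°, close to square. Next I look at the pad from close by.

```bash
python3 - <<'E'
from h import *
go([.478,-.119,.19],-1.314)
E
python3 -m crank '[[[0,0,0,0.117,0.8],[0,0,0,0.117,0.8],[0,0,0,0,0.8],[0,0,0,0,0.8]]]'
python3 - <<'E'
from h import *
go([.478,-.119,.19],-1.314)
E
```

```text
shift mm [ 124.3 -182.3   -1.1] yaw y -1.084
turn about tool z 0.23 (tool z down) j7 -0.6291574525762529
time: 24.07
position: [0.4538, -0.3383, 0.1893]
tool_rot: [-3.116, -0.401, 0.003]
ft_force: [-0.3, -0.6, -1.1]
grip_width: 0.366
grip_force: 40.0
shift mm [  79.  -206.    -0.7] yaw y -1.314
turn about tool z -0.0 (tool z down) j7 -0.8524044553896254
```

```bash
python3 -m crank '[[[11.3,-29.4,0,0,0.8],[11.3,-29.4,0,0,0.8],[11.3,-29.4,0,0,0.8],[11.3,-29.4,0,0,0.8],[11.3,-29.4,0,0,0.8],[11.3,-29.4,0,0,0.8],[11.2,-29.6,0,0,0.8],[0,0,0,0,0.8],[0,0,0,0,0.8],[0,0,0,0,0.8]]]'; python3 -m crank '[[[0,0,0,0,0.8],[0,0,0,0,0.8]]]';python3 - <<'E'
from h import *
d=wrist();np.save("w13.npy",d,allow_pickle=True);save(d,"pics/w13.png");T=d["T"]@np.linalg.inv(d["T_tool_cam"]);print(T[:3,3])
p=proj(d,np.array([.575,-.0936,.048]));print("pad pred px",p);g=cv2.cvtColor(d["pixels"],cv2.COLOR_RGB2GRAY)
u,v=p.astype(int)
for r in range(v-24,v+26,2):print(r,g[r,u-26:u+28:2])
E
```

```text
time: 24.9
position: [0.479, -0.1199, 0.1898]
tool_rot: [3.114, 0.399, -0.002]
ft_force: [-0.5, -0.3, -1.6]
grip_width: 0.366
grip_force: 40.0
time: 25.07
position: [0.4789, -0.1207, 0.1898]
tool_rot: [3.116, 0.394, -0.002]
ft_force: [-0.5, -0.1, -1.2]
grip_width: 0.36
grip_force: 40.0
[ 0.47893815 -0.12072668  0.18983445]
pad pred px [320.73730653  70.03119742]
46 [141 141 141 141 141 141 140 141 140 141 141 141 139 135 126 130 136 139
 141 141 140 141 140 140 140 140 140]
48 [141 141 141 141 142 142 142 142 142 142 138 122 116 115 115 115 116 117
 126 140 142 141 141 141 141 141 141]
50 [142 142 142 142 142 142 142 142 141 136 118 114 114 115 115 114 115 115
 114 120 138 141 141 140 141 141 141]
52 [142 142 142 142 142 142 142 142 135 113 113 115 115 118 121 120 119 115
 114 112 119 140 143 143 143 143 143]
54 [141 142 141 141 141 141 141 139 115 112 116 124 127 123 123 124 125 126
 124 115 110 123 140 140 139 139 140]
56 [138 138 138 138 138 138 138 130 111 116 125 122 122 123 124 124 123 124
 125 123 112 110 134 137 137 137 137]
58 [140 139 140 139 139 138 138 120 116 124 122 122
[... 1414 characters left out ...]
132 132 133 132]
84 [136 136 136 135 136 136 135 135 135 133 125 123 122 122 122 122 122 123
 123 125 134 134 134 135 134 134 134]
86 [136 136 137 136 136 135 135 135 136 135 134 129 124 124 122 123 124 126
 129 134 134 134 134 135 135 134 134]
88 [137 137 137 137 137 137 137 137 137 137 137 137 137 136 136 136 136 137
 138 137 137 137 137 137 137 137 136]
90 [138 137 137 137 137 137 137 137 137 137 136 136 136 136 137 136 136 136
 136 136 135 136 135 135 135 135 135]
92 [136 136 136 136 135 135 136 136 135 135 135 135 135 134 134 134 134 134
 134 134 133 133 133 133 133 133 133]
94 [134 134 134 133 134 134 133 134 134 133 134 134 133 133 134 134 133 133
 133 133 133 133 133 133 133 132 133]
```

Run:
```python
from h import *
d=np.load("w13.npy",allow_pickle=True).item();T=d["T"]@np.linalg.inv(d["T_tool_cam"])
P=plane(d,322.8,70.2,.048);pt=T[:3,:3].T@(P-T[:3,3])*1e3;print("pad",P,"tool",pt.round(1))
print("ring size",np.linalg.norm(plane(d,315,70,.048)-plane(d,330.5,70,.048)))
g=cv2.cvtColor(d["pixels"],cv2.COLOR_RGB2GRAY)
for r in range(138,172,2):print(r,g[r,300:348:2])
for a in(19.3,20):
    t=np.radians(a);tip=np.array([104.2*np.sin(t),.5,-19+104.2*np.cos(t)]);ax=np.array([np.sin(np.radians(20)),0,np.cos(np.radians(20))])
    print(a,"tip",tip.round(1),"to standoff 12:",(pt-12*ax-tip).round(1))
b=np.array([.5322,.0730])-P[:2];print("pad to p1 in block",b@[np.cos(.257),np.sin(.257)],b@[-np.sin(.257),np.cos(.257)])
```

```text
pad [ 0.57531227 -0.09536449  0.048     ] tool [ 99.8  -0.7 141.7]
ring size 0.013425341631614846
138 [141 141 140 140 141 141 141 141 149 214 217 217 217 216 216 216 217 217
 217 217 217 217 217 217]
140 [141 141 141 141 141 141 141 141 186 216 217 217 217 216 216 217 217 217
 217 217 217 217 217 217]
142 [141 141 140 141 141 141 141 144 190 217 217 217 217 216 216 216 217 217
 217 217 217 217 217 217]
144 [141 141 141 141 140 141 147 211 215 217 217 217 217 217 216 217 217 217
 217 217 217 216 216 216]
146 [141 141 141 141 141 141 149 214 217 217 217 217 217 217 217 217 217 217
 217 217 217 216 216 217]
148 [141 141 141 141 141 141 186 217 217 217 217 217 217 217 217 217 217 217
 217 217 217 216 216 216]
150 [141 141 141 140 141 157 191 217 217 217 217 216 216 217 217 217 217 217
 217 217 216 216 216 217]
152 [141 140 141 141 143 197 215 217 217 213 184 146 142 189 212 217 217 217
 217 217 217 217 216 217]
154 [141 141 141 141 148 214 217 217 215 146 106 106 105 105 157 215 217 217
 217 217 217 217 217 217]
156 [141 141 141 141 162 215 217 217 201 114  88  56  54  83 113 201 217 21
[... 225 characters left out ...]
217 217]
162 [141 141 147 212 217 217 217 200 111  97  99 101 102  99  97 117 200 217
 217 217 217 217 217 217]
164 [141 141 150 215 217 217 215 157  93  97 100 101 102  99  97  96 172 216
 217 217 217 217 217 217]
166 [141 141 186 217 217 217 214 121  94  98 100 101 102 100  97  95 135 215
 217 217 217 217 217 217]
168 [141 138 180 207 207 207 196 106  98 102 103 104 105 102 101  99 110 204
 207 207 207 207 213 216]
170 [125 123 125 128 129 129 128 121 120 121 121 121 121 121 121 121 120 128
 128 128 128 128 135 170]
19.3 tip [34.4  0.5 79.3] to standoff 12: [61.3 -1.2 51.1]
20 tip [35.6  0.5 78.9] to standoff 12: [60.1 -1.2 51.5]
pad to p1 in block 0.0010986004412010925 0.17379316090106767
```

```bash
python3 -m crank '[[[31,-0.6,0,0,0.8],[31.2,-0.5,0,0,0.8],[0,0,15,0,0.8],[0,0,20,0,0.8],[0,0,12,0,0.8],[0,0,3.8,0,0.8],[0,0,0,0,0.8],[0,0,0,0,0.8],[0,0,0,0,0.8],[0,0,0,0,0.8]]]'
python3 - <<'E'
from h import *
d=wrist();np.save("w14.npy",d,allow_pickle=True);save(d,"pics/w14.png");T=d["T"]@np.linalg.inv(d["T_tool_cam"])
P=np.array([.5753,-.0954,.048]);print(T[:3,3],"pad in tool",(T[:3,:3].T@(P-T[:3,3])*1e3).round(1),"px",proj(d,P))
print(ctrl.get_state()["ft_force"])
g=cv2.cvtColor(d["pixels"],cv2.COLOR_RGB2GRAY)
for r in range(110,172,2):print(r,g[r,292:354:2])
E
```

```text
time: 25.95
position: [0.5397, -0.1031, 0.1404]
tool_rot: [3.114, 0.395, 0.001]
ft_force: [0.8, -0.1, -2.0]
grip_width: 0.367
grip_force: 40.0
[ 0.53974296 -0.10312956  0.14035569] pad in tool [36.3  1.2 92.4] px [325.0803199  151.33913405]
[ 3.87110852e-01  2.31621741e-04 -1.03888643e+00]
110 [130 130 130 130 130 130 130 130 131 131 131 131 131 131 131 131 131 131
 131 131 131 131 131 132 132 132 133 133 132 132 132]
112 [129 129 130 129 130 130 130 130 130 130 130 131 130 131 131 131 132 131
 131 131 132 131 131 132 131 131 131 131 131 132 132]
114 [130 130 130 130 130 130 130 130 131 130 130 131 130 131 131 131 131 131
 131 131 130 131 131 131 130 131 131 131 131 132 131]
116 [130 130 130 130 130 131 130 130 130 130 130 130 131 130 130 130 130 130
 130 130 130 130 130 130 130 129 129 130 129 129 129]
118 [130 131 131 130 131 131 131 131 130 131 131 130 130 130 131 131 131 131
 131 131 131 131 131 130 131 131 131 131 131 131 131]
120 [134 135 134 134 134 134 134 134 134 134 134 134 134 134 134 133 133 133
 134 134 134 134 134 134 134 134 134 134 133 133 133]
122 [134 134 134 133 13
[... 2551 characters left out ...]
 119 121 120 121 121 125 126 126 126 126 126]
162 [129 129 129 128 129 128 128 128 128 124 120 114  93  95  97  98 100  97
  95  98 115 121 122 121 124 128 127 128 126 127 126]
164 [129 128 128 128 128 128 128 128 127 128 125 102  91  96  98  99 101  98
  96  93 106 121 121 124 127 128 127 128 128 127 127]
166 [131 130 131 131 131 131 131 131 131 130 129  95  92  96  98 100 100  98
  95  94  97 122 130 130 130 129 130 130 129 129 129]
168 [129 129 129 129 129 127 126 126 126 126 122  94  96  99 101 101 102 100
  99  97  96 124 125 125 126 125 126 127 127 127 127]
170 [128 128 128 126 118 119 119 120 120 120 120 119 118 119 119 119 119 118
 119 118 119 120 119 120 120 119 119 117 124 125 125]
```

```bash
python3 -m crank '[[[-1.7,1,0.6,0,0.8],[1,0,2.8,0,0.8],[1,0,2.8,0,0.8],[0.7,0,1.9,0,0.8],[0,0,0,0,0.8],[0,0,0,0,0.8],[0,0,0,0,0.8],[0,0,0,0,0.8]]]'
python3 - <<'E'
from h import *
d=wrist();np.save("w15.npy",d,allow_pickle=True);save(d,"pics/w15.png");T=d["T"]@np.linalg.inv(d["T_tool_cam"])
P=np.array([.5753,-.0954,.048]);print(T[:3,3],"pad in tool",(T[:3,:3].T@(P-T[:3,3])*1e3).round(1),"px",proj(d,P))
g=cv2.cvtColor(d["pixels"],cv2.COLOR_RGB2GRAY)
for r in range(138,170,2):print(r,g[r,300:350:2])
for z in(79.6,):
  for y in(0,1):print(proj(d,(T@[.0335,y/1e3,.0796,1])[:3]))
E
```

```text
time: 26.67
position: [0.5404, -0.1034, 0.1312]
tool_rot: [3.115, 0.396, -0.001]
ft_force: [0.3, -0.6, -0.9]
grip_width: 0.366
grip_force: 40.0
[ 0.54044648 -0.10342449  0.13116169] pad in tool [35.8  0.9 83.1] px [324.7485825  153.72376856]
138 [130 130 130 120 106 110 112 116 123 124 123 122 123 123 124 124 124 120
 113 109 107 107 130 131 131]
140 [133 133 133 116 107 111 116 123 122 121 121 123 123 123 122 123 123 123
 122 112 106 105 128 134 134]
142 [132 131 131 115 108 118 123 121 121 122 123 123 123 123 124 124 123 122
 123 123 114 105 123 131 131]
144 [129 129 128 110 114 122 121 122 123 123 123 121 122 122 123 122 123 123
 122 121 121 108 118 127 128]
146 [129 129 128 109 119 121 122 123 123 122 106  79  69  68  85 111 122 122
 122 121 121 115 116 128 128]
148 [129 129 127 113 122 123 123 123 119  77  83 109 119 119 103  73  93 120
 122 121 122 123 115 127 127]
150 [129 129 129 120 123 123 123 122  94  85 121 124 122 122 122 120  82 103
 122 123 124 123 120 128 128]
152 [131 131 131 122 123 123 123 119  67 118 112 105 104 114 121 123 110  76
 122 124 122 121 125 130 131]
15
[... 209 characters left out ...]
9]
158 [129 129 129 125 122 122 123 120  96  92  66  79  79  65  95 111  97  97
 122 121 122 121 124 128 128]
160 [128 128 128 126 122 122 122 121 113  97  97  99 101  97  98  99  86 119
 122 122 121 122 126 127 127]
162 [129 129 129 128 123 121 121 114  94  96  98  99 100  98  96  92 114 122
 121 121 122 124 126 127 126]
164 [129 129 129 129 128 121 121 101  92  96  98  99 100  98  96  94 106 120
 122 122 123 128 128 127 127]
166 [128 129 129 129 128 126 122  94  92  96  99 101 100  99  95  94  98 121
 122 123 127 127 128 128 128]
168 [130 129 128 128 128 127 122  95  97 100 101 103 104 101  99  97  96 118
 124 128 127 127 129 130 131]
[323.56469489 157.55863867]
[324.92086867 157.55955009]
```

```bash
python3 -m crank '[[[0.8,1.2,-0.3,0,0.8],[0.5,0,1.4,0,0.8],[0.5,0,1.4,0,0.8],[0,0,0,0,0.8],[0,0,0,0,0.8],[0,0,0,0,0.8]]]';  python3 -m crank '[[[0.34,0,0.94,0,0.8],[0,0,0,0,0.8],[0,0,0,0,0.8]]]'; python3 -m crank '[[[0.34,0,0.94,0,0.8],[0,0,0,0,0.8],[0,0,0,0,0.8]]]';python3 -m crank '[[[0.34,0,0.94,0,0.8],[0,0,0,0,0.8],[0,0,0,0,0.8]]]'
```

```text
time: 27.22
position: [0.5426, -0.1045, 0.1289]
tool_rot: [3.115, 0.396, -0.001]
ft_force: [-0.2, -0.2, 1.2]
grip_width: 0.365
grip_force: 40.0
time: 27.47
position: [0.543, -0.1044, 0.1278]
tool_rot: [3.115, 0.396, -0.001]
ft_force: [0.1, -1.6, 0.9]
grip_width: 0.364
grip_force: 40.0
time: 27.72
position: [0.5432, -0.1043, 0.1268]
tool_rot: [3.115, 0.396, -0.001]
ft_force: [0.7, -1.3, 1.4]
grip_width: 0.371
grip_force: 40.0
time: 27.97
position: [0.5435, -0.1042, 0.1259]
tool_rot: [3.115, 0.396, -0.001]
ft_force: [0.3, -1.7, 1.9]
grip_width: 0.369
grip_force: 40.0
```

```bash
for i in 1 2 3 4 5 6; do python3 -m crank '[[[0,0,0,0,0.8]]]' | grep ft_; done
python3 - <<'E'
from h import *
d=wrist();np.save("w16.npy",d,allow_pickle=True);save(d,"pics/w16.png");T=d["T"]@np.linalg.inv(d["T_tool_cam"])
P=np.array([.5753,-.0954,.048]);print(T[:3,3],"pad in tool",(T[:3,:3].T@(P-T[:3,3])*1e3).round(1),"px",proj(d,P))
g=cv2.cvtColor(d["pixels"],cv2.COLOR_RGB2GRAY)
for r in range(138,170,2):print(r,g[r,300:350:2])
print([int(x) for x in g[140:172,323]])
o=np.load("w15.npy",allow_pickle=True).item();print(cv2.cvtColor(o["pixels"],cv2.COLOR_RGB2GRAY)[140:172,323].tolist())
E
```

```text
ft_force: [0.4, -1.4, 2.3]
ft_force: [-0.3, -1.2, 2.6]
ft_force: [-0.6, -1.0, 2.4]
ft_force: [0.5, -1.5, 2.2]
ft_force: [-0.3, -1.3, 2.5]
ft_force: [0.2, -1.1, 2.5]
[ 0.54326959 -0.10386161  0.12574062] pad in tool [33.2 -0.2 77.7] px [323.25185173 158.35011597]
138 [132 132 131 121 110 111 113 114 115 114 114 113 114 115 115 114 113 112
 110 108 117 130 131 131 130]
140 [131 131 130 109 109 111 113 115 115 114 116 117 118 116 115 114 114 113
 110 109 108 126 129 129 129]
142 [131 131 125 106 110 112 114 118 123 124 124 123 123 125 125 124 120 114
 110 108 106 119 131 131 130]
144 [133 133 122 107 110 113 121 123 122 121 123 123 124 123 123 123 124 124
 113 109 106 116 134 134 134]
146 [132 131 119 107 114 123 123 121 122 123 124 123 123 123 123 124 123 122
 123 115 107 111 130 131 131]
148 [129 129 115 110 122 121 121 123 123 124 123 123 123 123 124 122 122 123
 123 122 113 110 127 127 127]
150 [129 128 113 115 121 123 123 123 123 118 110  92  91 103 114 122 123 122
 122 122 120 106 127 128 128]
152 [129 128 111 121 123 123 124 122 108  72  79  98 102  88  71  97 121 121
 122 122 12
[... 485 characters left out ...]
92  95  99 100 101  99  96  95  80 119
 122 122 122 121 125 128 128]
164 [128 127 126 122 123 122 121 104  92  96  98 100 101  98  96  94 105 122
 122 122 120 123 127 127 126]
166 [128 129 128 123 122 121 120  94  92  97  99 100 101  99  96  94  98 121
 122 122 122 126 126 126 126]
168 [129 127 125 124 119 120 119  95  97 100 101 103 103 101 100  97  96 118
 121 121 123 126 126 127 128]
[117, 124, 123, 123, 124, 124, 123, 123, 122, 115, 86, 72, 102, 117, 108, 103, 107, 102, 89, 99, 101, 101, 100, 101, 101, 101, 101, 101, 104, 111, 120, 121]
[123, 123, 123, 122, 121, 109, 71, 85, 118, 123, 123, 117, 103, 103, 104, 86, 53, 59, 84, 99, 101, 101, 100, 101, 101, 101, 101, 101, 103, 110, 119, 120]
```

```bash
python3 -m crank '[[[0.25,0,0.65,0,0.8],[0,0,0,0,0.8],[0,0,0,0,0.8],[0,0,0,0,0.8]]]'; for i in 1 2 3 4 5 6; do python3 -m crank '[[[0,0,0,0,0.8]]]' | grep ft_; done
python3 - <<'E'
from h import *
d=wrist();g=cv2.cvtColor(d["pixels"],cv2.COLOR_RGB2GRAY);print(toolT()[:3,3]);print(g[140:172,323].tolist())
# weights check from scene/top
t=get_image("top");
for n,u in(("p1",[.5322,.0730,.081]),("p2",[.547,.0169,.069])):
    q=proj(t,np.array(u)).round().astype(int);print(n,q,cv2.cvtColor(t["pixels"],cv2.COLOR_RGB2GRAY)[q[1]-10:q[1]+11:2,q[0]-10:q[0]+11:2].tolist())
E
```

```text
time: 28.85
position: [0.5435, -0.1038, 0.1251]
tool_rot: [3.116, 0.396, -0.002]
ft_force: [-0.9, -0.6, 2.3]
grip_width: 0.367
grip_force: 40.0
ft_force: [-1.6, -1.0, 3.2]
ft_force: [-1.0, 0.2, 2.4]
ft_force: [-0.2, -1.8, 2.7]
ft_force: [-0.6, -0.7, 2.7]
ft_force: [-1.3, -0.6, 2.5]
ft_force: [-0.8, -1.0, 2.0]
[ 0.54352672 -0.10384725  0.1251009 ]
[116, 122, 124, 123, 124, 123, 123, 123, 123, 122, 110, 67, 85, 118, 117, 102, 103, 107, 102, 100, 101, 101, 101, 101, 101, 101, 101, 102, 102, 109, 119, 121]
p1 [313 192] [[143, 104, 104, 76, 74, 91, 108, 113, 120, 118, 120], [74, 87, 109, 111, 117, 118, 121, 116, 119, 119, 118], [118, 118, 119, 117, 90, 119, 118, 119, 118, 119, 119], [117, 116, 119, 120, 69, 69, 91, 121, 120, 121, 122], [121, 123, 122, 66, 65, 99, 57, 88, 121, 122, 98], [118, 121, 102, 78, 109, 109, 112, 81, 116, 121, 115], [123, 123, 78, 77, 118, 124, 112, 92, 103, 119, 94], [121, 124, 86, 102, 95, 107, 103, 101, 103, 117, 115], [121, 121, 79, 96, 109, 114, 109, 77, 96, 119, 122], [122, 118, 111, 58, 84, 87, 72, 109, 120, 119, 118], [119, 122, 121, 114, 88, 80, 87, 114, 119, 117, 118]]
p2 [330 189] [[72, 74, 75, 90, 107, 112, 120, 119, 121, 67, 33], [109, 111, 118, 118, 121, 119, 119, 117, 117, 105, 58], [121, 121, 119, 120, 118, 117, 117, 118, 120, 119, 70], [117, 117, 119, 118, 88, 90, 119, 122, 119, 120, 102], [119, 119, 118, 77, 48, 89, 65, 109, 121, 120, 117], [121, 120, 115, 94, 106, 107, 87, 110, 119, 119, 118], [120, 119, 117, 101, 100, 127, 86, 100, 101, 116, 102], [118, 117, 116, 86, 104, 108, 107, 114, 94, 118, 120], [117, 119, 92, 77, 85, 93, 83, 119, 117, 119, 118], [119, 119, 113, 94, 106, 113, 90, 108, 119, 116, 119], [118, 122, 120, 120, 108, 109, 112, 117, 117, 119, 120]]
```

```bash
python3 -c "
from bench import job
print(job.close_job())"
```

```text
the job is handed in; nothing more can be done
None
```

Job handed in at about 29 s: the larger weight is in the one-dot pocket and the smaller in the two-dot pocket, both released. The probe is held inside the ring on the pad, tilted about 19° against the pad's 20°, pushing with about 4 N (roughly half travel). Setting the small weight down, the push on the block briefly reached about 12 N, and I checked both weights only by gripper height and a coarse top-camera reading, not close up.

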